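Pack the model lorry in its carrying case and close up

TASK

Pack up after the model show: stand the six-wheeled box-bodied lorry on its wheels in the empty bay of the open carrying case (either way round), setting it down rather than dropping it. Then close the case's lid gently until it is fully shut, and fold the clip on its front edge down flat against the case. Leave the other models where they are.

Things in the scene. Friction and masses are not known exactly. Their poses are not given: they have to be found in the camera images.
- lorry: Grey six-wheeled model lorry, 120 mm long, 44 mm wide, 54 mm high, about 0.2 kg, loose on the table: bonnet and cab in front, behind them a flat-sided closed box body 64 mm long and 44 mm wide, its roof at 54 mm, its sides reaching down to 17 mm (grip it across these, along y). Origin: centre of the footprint, under the wheels; x towards the bonnet, y to its left, z up.
- lorry_grip (a point): Point on the roof of the lorry's box body, 20 mm behind the lorry's origin along x and 54 mm above it, near the centre of mass; axes as the lorry's.
- case: Black hard-plastic carrying case, fixed, 160 mm deep (x), 240 mm wide (y), base 50 mm high with 4 mm walls. Origin: centre of its underside; x points from the front (clip side) to the back (hinge side), y along the front, z up. Inside lie two equal liners side by side along y. A folded handle sticks out 13 mm on the +y end.
- liner: Grey liner with the empty bay, 151 (x) by 115 (y) by 20 mm, in either half of the case, 58 mm from its centre. Origin: centre of its underside, 4 mm above the table; axes as the case's. Bay: centred, 132 mm along x, 56 mm along y, 16 mm deep; its floor is 8 mm and the liner's top 24 mm above the table. The case's end wall stands 58 mm from the bay's middle, the armoured car's side 90 mm.
- armoured_car: Grey four-wheeled model armoured car, 92 mm long, 40 mm wide, 43 mm high, already packed in the other liner's bay. Not to be moved. Origin: centre of its footprint.
- tank: Grey tracked model tank, 110 mm long with its gun, 54 mm wide, 41 mm high, loose on the table. Not to be moved. Origin: centre of its footprint, x along the gun.
- field_car: Small grey open-topped four-wheeled model car, 88 mm long, 38 mm wide, 41 mm high, loose on the table. Not to be moved. Origin: centre of its footprint.
- lid (a joint): Lid, a shell 160 by 240 mm, 28 mm deep, 3 mm thick, hinged along the top of the base's back wall. 0 = shut, positive = open (rad), 1.57 = upright, at most 2.0; starts at 1.6 to 1.85. A friction hinge: it stays where it is left; 0.5 to 2 N at the free edge moves it. Shut, its top is 78 mm above the table. It cannot shut unless the lorry is down in the bay.
- lid_hinge (a point): Middle of the lid's hinge axis, 80 mm behind the case's origin along case x and 50 mm above the table. The axis runs along case y.
- lid_edge (a point): Middle of the lid's free edge on its outer (top) face: 160 mm from the hinge towards the front and 28 mm above the hinge plane when shut.
- clip (a joint): Grey clip, a flap 48 mm wide, 36 mm long, 4 mm thick, on a pin at the middle of the lid's free edge; it travels with the lid. Angle to the lid in rad: 0 = folded flat against the case's front (lid shut), positive = swung outwards, 1.57 = straight out; starts at 1.15 to 1.6. It stays where it is left; 1.5 N near its end moves it.
- clip_pivot (a point): Middle of the clip's pin, parallel to case y; with the lid shut 86 mm in front of the case's origin (at case x = -0.086) and 62 mm above the table.
- clip_tip (a point): Middle of the clip's free end, 36 mm from the pin; with lid and clip shut it is 26 mm above the table.
There are look-alikes about, which are no part of the job. Leave any brown or turquoise look-alike of the lorry alone.

How it is judged:
By the outcome, as a careful person would: the job done as asked, in the order asked, and still so for the second after the job is handed in, with the robot touching nothing.
It also fails if it takes over 56 s, if anything falls off the work surface, if the arm or the gripper's body presses on something with over 40 N, if the wrist force passes 120 N, or if a joint passes its speed limit or range.

ROBOT

A 7-joint arm with a two-finger parallel gripper is mounted at the origin on the work surface. World frame = base frame: x ahead of the robot, y to its left, z up, the work surface at z = 0. Lengths are in m, angles in rad, forces in N, time in s.
With the tool pointing down it reaches from about 0.4 to 0.9 m from the base axis. Payload 5.5 kg.
Tool frame: the origin (TCP) lies midway between the tips of the shut fingers; the grasp point (between the pads) lies 19 mm behind it (manip.grip_depth is the distance from the TCP to the grasp point, in m); z points along the fingers, y is the line along which they close (so a half turn about z gives the same grasp; the last joint's range is limited). The gripper opens to 92 mm and grips with 3 to 60 N. Pads are 19 mm wide; open, the fingers measure 130 mm over their backs; the gripper's body (75 mm by 190 mm) begins 47 mm behind the grasp point.
Start: joints at [1.406, 0.501, -0.427, 1.55, 0.221, 1.138, -0.21], TCP at [0.27, -0.591, 0.227] pointing down, gripper open.
Joint ranges: [-2.88, 2.88], [-0.31, 2.03], [-1.54, 1.56], [0.2, 2.42], [-1.41, 4.55], [0.19, 2.02], [-2.57, 2.57]. Speed limits (rad/s): [2.57, 2.57, 3.14, 3.14, 3.14, 3.14, 3.14].

INTERFACE

Orientations are given as a unit quaternion [x, y, z, w].
In Python, from bench import manip, effector, viewer gives the robot as it stands. Calls block until the motion is done:
- manip.move_pose(position, orientation): joint-space move of the TCP to a pose.
- manip.servo_line(position, ori=None, vel=0.15): straight line of the TCP; ori=None keeps the orientation; vel is the mean speed in m/s.
- manip.movej(angles): joint-space move.
- effector.open_jaws() and effector.close(f_grip=None): open the fingers fully, or close them until they stop; f_grip is the grip in N (None keeps the last).
- manip.sleep(seconds).
- manip.solve_ik(position, orientation): joint angles nearest the present ones, or None.
- viewer.get_image(name): name is "scene" or "top"; returns the picture (420x560x3 uint8, red, green, blue); there is no depth.
- viewer.get_calibration(name): a dict with "vfov" (degrees; the focal length in pixels is half the picture's height over the tangent of half this angle, whatever the lens; pixels are square), "cx", "cy" (the principal point, pixels), "eye" and "attitude" of the camera in the world. Camera axes: x right, y down, z forward; pixel columns grow to the right and rows downward; lengths in m; the calibration is good to about 2 mm. A picture is of the moment at which its call begins. get_calibration takes no time and is no camera call.
A pose or a line that the arm cannot do raises manip.PlanningError and nothing moves.
- manip.hand_in(): hands the job in; it is judged then, once.
Readings, each from a call of its own:
- manip.current_clock(): time.
- manip.current_q(): joint angles.
- manip.current_joint_velocities(): joint speeds.
- manip.current_tau(): joint torques, N m.
- manip.current_tool_pos(): TCP position.
- manip.current_tcp_rot(): TCP orientation.
- manip.current_force(): force on the tool from outside, world axes, zero at the start.
- manip.current_wrist_torque(): the same for the moment, N m.
- manip.current_finger_gap(): finger opening in m.
- manip.current_gripper_force(): force on a finger pad.
Only numpy, scipy, OpenCV 4.12 (cv2) and the standard library are available. Lean on these libraries where they do the work, as an engineer would, in place of code of your own. Each camera call takes 0.05 s, during which the arm holds its last target. There are 200 camera calls.

## Working session

There is one attempt and no reset: what is moved stays moved. The work goes in short steps, each a Python script; the robot and the scene stay as the last script left them, time stands still between calls to the robot, and variables do not carry over. Pictures are saved under pics/ and viewed, at most 10 in all, crops included, and the job is handed in when it is done.

```bash
ls; mkdir -p pics; python3 - <<'E'
from bench import manip, effector, viewer
import cv2
for n in ("scene","top"):
    im=viewer.get_image(n); cv2.imwrite(f"pics/{n}0.png",im[:,:,::-1]); print(n,viewer.get_calibration(n))
print(manip.current_clock(),manip.current_tool_pos(),manip.current_tcp_rot(),manip.grip_depth)
E
```

```text
pics
scene {'vfov': 45.64141533316567, 'cx': 274.87689079789493, 'cy': 205.80510279456456, 'eye': array([1.07291722, 0.44239959, 0.70880477]), 'attitude': array([ 0.36151279,  0.83115384, -0.38878488, -0.1653424 ])}
top {'vfov': 49.834017539476875, 'cx': 282.9322569936215, 'cy': 202.8519939304555, 'eye': array([ 0.34568452, -0.0818073 ,  1.12747043]), 'attitude': array([-0.70071803,  0.71015819, -0.05414277,  0.04169111])}
0.1 [ 0.26935431 -0.59087017  0.22578649] [ 9.77208679e-01  2.12279156e-01 -1.43154187e-04 -8.58803317e-04] 0.0188
```

View pics/scene0.png

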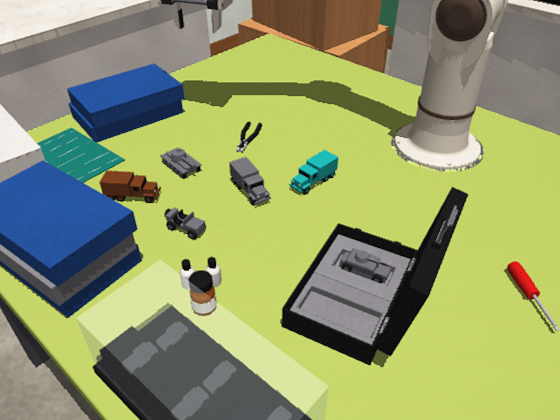

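View pics/top0.png

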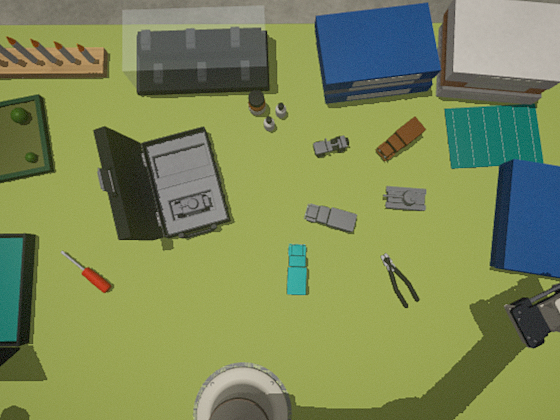

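Both views show three lorry-shaped candidates, in top-view pixels. The grey one is at (331,218), the brown at (400,138) and the turquoise at (297,270). Only the grey one fits: it has a box body with a bonnet to the left. The tank (405,198) and the field car (331,146) have different shapes. The open case is at about (165,185), with its hinge and lid on the image left, its handle at (185,235) (+y end) and the armoured car at (192,205). The empty bay is therefore the upper half (case −y). Next I'll take enlarged crops.

```bash
cat > h.py <<'E'
import numpy as np, cv2
from scipy.spatial.transform import Rotation as R
from bench import manip, effector, viewer
def cam(n):
    c=viewer.get_calibration(n); f=210/np.tan(np.radians(c['vfov'])/2)
    return c,f,R.from_quat(c['attitude']).as_matrix()
def ray(n,uv,z):
    c,f,M=cam(n); uv=np.atleast_2d(np.asarray(uv,float))
    d=np.c_[(uv[:,0]-c['cx'])/f,(uv[:,1]-c['cy'])/f,np.ones(len(uv))]@M.T
    return c['eye']+d*((z-c['eye'][2])/d[:,2])[:,None]
def proj(n,P):
    c,f,M=cam(n); q=(np.atleast_2d(P)-c['eye'])@M
    return np.c_[c['cx']+f*q[:,0]/q[:,2],c['cy']+f*q[:,1]/q[:,2]]
def crop(im,x,y,w,h,s,name):
    cv2.imwrite(name,cv2.resize(im[y:y+h,x:x+w,::-1],None,fx=s,fy=s,interpolation=cv2.INTER_CUBIC))
E
python3 - <<'E'
from h import *
t=cv2.imread('pics/top0.png')[:,:,::-1]; s=cv2.imread('pics/scene0.png')[:,:,::-1]
a=cv2.resize(t[195:240,295:365],None,fx=8,fy=8,interpolation=cv2.INTER_CUBIC)[:300,:400] if 0 else cv2.resize(t[198:238,298:362],(400,250),interpolation=cv2.INTER_CUBIC)
b=cv2.resize(s[150:210,222:278],(373,400)[:2],interpolation=cv2.INTER_CUBIC)
m=np.zeros((400,780,3),np.uint8); m[:250,:400]=a; m[:400,405:778]=b
cv2.imwrite('pics/lorry.png',m[:,:,::-1])
crop(t,88,118,150,130,5,'pics/case_t.png')
crop(s,278,182,200,186,4,'pics/case_s.png')
print(proj('top',[[0,0,0],[.5,0,0],[.5,.2,0]]),proj('scene',[[.5,0,0]]))
E
```

```text
[[242.51292278 412.67206242]
 [242.02890192 203.12451693]
 [162.08765788 204.09335947]] [[311.31031978 245.02613276]]
```

View pics/lorry.png

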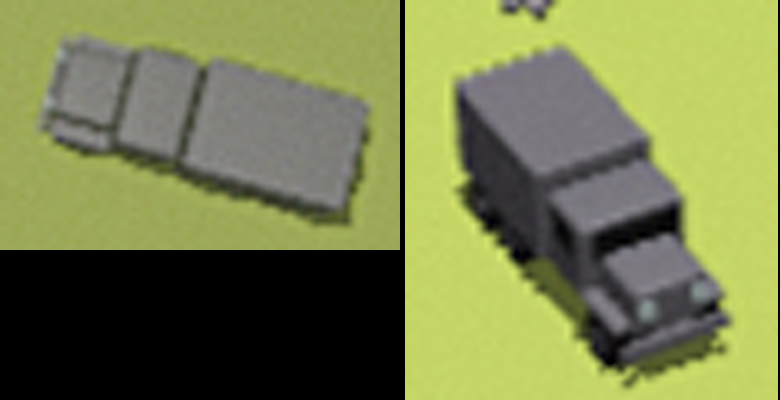

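View pics/case_t.png

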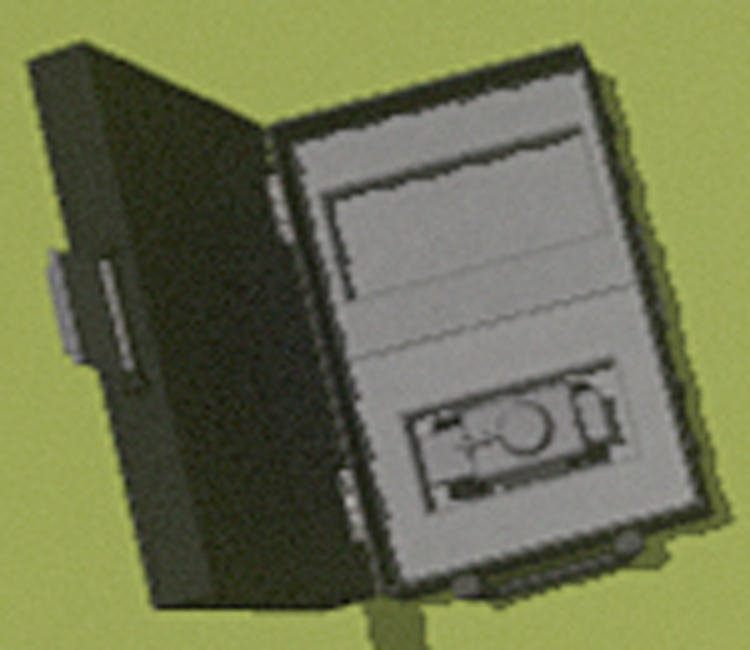

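View pics/case_s.png

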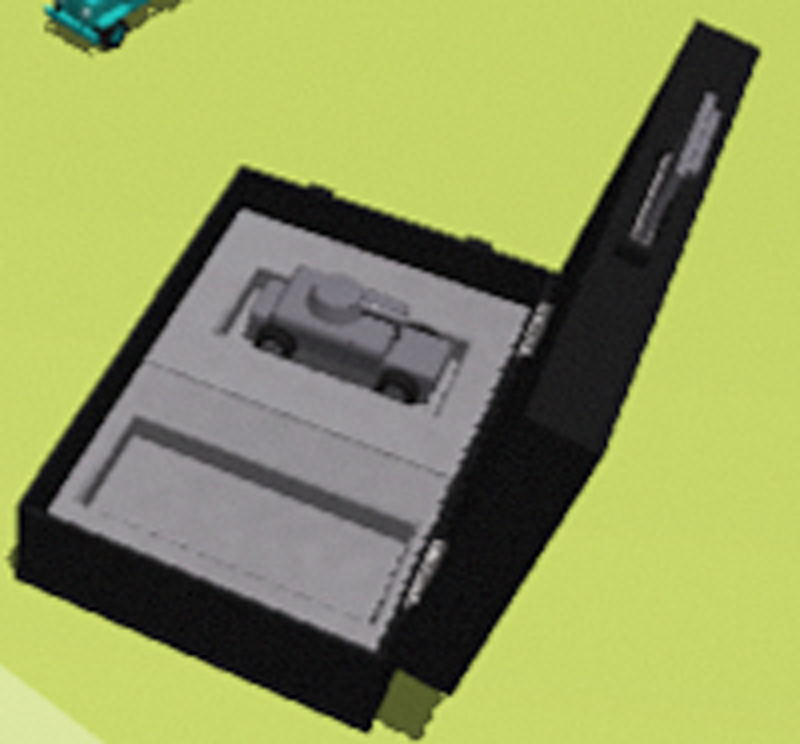

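The crops confirm the grey lorry: box body, cab and bonnet with lights. The bonnet points image-left in the top view and down-right in the scene view. The case rim and the bay corners are visible in both views. Now I'll triangulate them.

```bash
cat > m.py <<'E'
from h import *
np.set_printoptions(precision=4,suppress=True)
def px(c,o,s): return (np.array(c,float)+.5)/s-.5+np.array(o)
roofT=px([(213,60),(370,103),(347,205),(185,160)],(298,198),6.25)   # L-front.. order: front-right(im top),back..,
roofS=px([(650-405,138),(565-405,47),(458-405,78),(545-405,180)],(222,150),6.66)
for n,p in(('top',roofT),('scene',roofS)):
    w=ray(n,p,.054)[:,:2]; e=np.diff(np.r_[w,w[:1]],axis=0)
    print(n,'roof',w.tolist(),np.linalg.norm(e,axis=1),'c',w.mean(0),'yaws',np.arctan2(e[:,1],e[:,0]))
rimT=px([(580,45),(708,515),(390,600),(268,128)],(88,118),5)
rimS=px([(18,510),(240,168)],(278,182),4)
w=ray('top',rimT,.05)[:,:2]; e=np.diff(np.r_[w,w[:1]],axis=0)
print('rim top\n',w,np.linalg.norm(e,axis=1),w.mean(0),np.arctan2(e[:,1],e[:,0]))
w=ray('scene',rimS,.05)[:,:2];print('rim scene',w,np.linalg.norm(w[0]-w[1]))
b=ray('top',px([(323,190),(583,126),(608,235),(350,300)],(88,118),5),.024)[:,:2]; e=np.diff(np.r_[b,b[:1]],axis=0)
print('bay top\n',b,np.linalg.norm(e,axis=1),b.mean(0),np.arctan2(e[:,1],e[:,0]))
b=ray('scene',px([(135,420),(418,530)],(278,182),4),.024)[:,:2];print('bay scene',b,np.linalg.norm(b[0]-b[1]))
E
python3 m.py
```

```text
top roof [[0.4801638374614642, -0.21854062248362205], [0.46280855513239333, -0.27834472291635787], [0.42380870778250973, -0.26811368441318123], [0.4418225904899591, -0.2067088035354726]] [0.0623 0.0403 0.064  0.0401] c [ 0.4522 -0.2429] yaws [-1.8532  2.885   1.2854 -0.2993]
scene roof [[0.4419204176887157, -0.20528041284655357], [0.42367830981078314, -0.2647339482706061], [0.4616638877375092, -0.2783278320131816], [0.48213126578706567, -0.21421396949863808]] [0.0622 0.0403 0.0673 0.0412] c [ 0.4523 -0.2406] yaws [-1.8685 -0.3437  1.2618  2.923 ]
rim top
 [[0.6839 0.0902]
 [0.4514 0.0271]
 [0.4129 0.1775]
 [0.6436 0.2414]] [0.2409 0.1553 0.2394 0.1565] [0.5479 0.134 ] [-2.8766  1.8215  0.2703 -1.3099]
rim scene [[0.6882 0.0925]
 [0.4593 0.0307]] 0.237094390634462
bay top
 [[0.6188 0.2211]
 [0.6502 0.0924]
 [0.5944 0.0795]
 [0.5629 0.2065]] [0.1325 0.0573 0.1308 0.0577] [0.6066 0.1499] [-1.3311 -2.9146  1.8136  0.2565]
bay scene [[0.6005 0.0831]
 [0.5657 0.2098]] 0.13147610382007974
```

```bash
cat >> h.py <<'E'
np.set_printoptions(precision=4,suppress=True)
def down(psi): return [np.cos(psi/2),np.sin(psi/2),0,0]
CY=1.832; CX=np.array([np.cos(CY),np.sin(CY),0]); CYV=np.array([-np.sin(CY),np.cos(CY),0])
def stat(m=''): print(m,'t',round(manip.current_clock(),2),'p',manip.current_tool_pos(),'F',manip.current_force(),'gap',manip.current_finger_gap())
E
python3 - <<'E'
from h import *
g=np.array([.454,-.236]); q=manip.current_q()
for psi in(1.28,1.28-np.pi):
    print(psi,manip.solve_ik([*g,.13],down(psi)))
for psi in(CY,CY-np.pi): print(psi,manip.solve_ik([.608,.152,.15],down(psi)),manip.solve_ik([.52,.30,.2],down(psi)))
psi=1.28
try: manip.move_pose([*g,.13],down(psi))
except manip.PlanningError: psi-=np.pi; manip.move_pose([*g,.13],down(psi))
stat(psi)
manip.servo_line([*g,.0435],vel=.12); stat('down')
effector.close(25); stat('closed'); print(manip.current_gripper_force())
manip.servo_line([*g,.13],vel=.1); stat('up')
print(manip.current_gripper_force())
s=viewer.get_image('scene');cv2.imwrite('pics/scene1.png',s[:,:,::-1])
t=viewer.get_image('top');cv2.imwrite('pics/top1.png',t[:,:,::-1])
E
```

```text
1.28 [ 1.0375  0.4522 -0.7474  1.9718  0.3997  0.8682 -0.2147]
-1.861592653589793 [-0.2591  0.4753  0.858   2.0131 -0.4736  0.8618 -2.5699]
1.832 [ 0.322   0.671  -0.8735  1.6691  0.5721  1.0767 -0.465 ] [ 0.2813  0.7966 -1.3019  1.691   0.7986  1.2949 -0.9256]
-1.309592653589793 [-1.0254  0.805   1.1294  1.7169 -0.7938  1.1532 -2.5421] [ 0.2813  0.7966 -1.3019  1.691   0.7986  1.2949  2.216 ]
1.28 t 1.62 p [ 0.4539 -0.2381  0.1302] F [ 0.663  -0.5985 -0.5545] gap 0.09211193991591721
down t 2.5 p [ 0.4545 -0.2361  0.0439] F [-1.1908 -0.5508 -0.4136] gap 0.09192397279831144
closed t 3.32 p [ 0.4541 -0.2361  0.0436] F [ 0.5252 -0.1073  0.5726] gap 0.04344829667474419
24.99147891998291
up t 4.33 p [ 0.4534 -0.2359  0.1294] F [ 0.4043  0.878  -3.0863] gap 0.04406220097058115
24.98894691467285
```

```bash
python3 - <<'E'
from h import *
p=np.array([.608,.152,0])-.02*CX
manip.servo_line([*manip.current_tool_pos()[:2],.17],vel=.15)
manip.move_pose([p[0],p[1],.17],down(CY))
manip.servo_line([p[0],p[1],.105],vel=.12); stat()
print(R.from_quat(manip.current_tcp_rot()).as_matrix()[:,0])
ims=[viewer.get_image(n) for n in('scene','top')]
for n,i in zip(('scene','top'),ims): cv2.imwrite(f'pics/{n}2.png',i[:,:,::-1])
a=cv2.resize(ims[0][190:340,270:430],None,fx=3,fy=3,interpolation=cv2.INTER_CUBIC)
b=cv2.resize(ims[1][110:260,130:235],None,fx=3,fy=3,interpolation=cv2.INTER_CUBIC)
cv2.imwrite('pics/hover.png',np.hstack([a,b])[:,:,::-1])
E
```

```text
t 7.03 p [0.6135 0.1329 0.1053] F [ 0.2062  0.3492 -1.631 ] gap 0.043688491135358755
[-0.258   0.9661  0.0004]
```

View pics/hover.png

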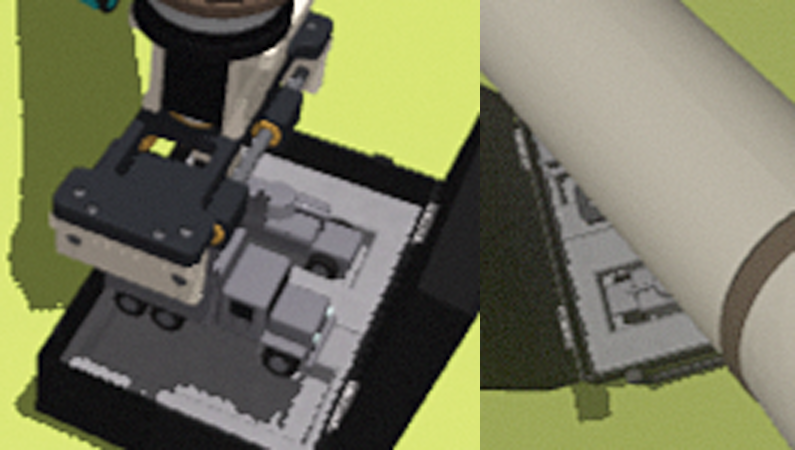

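```bash
python3 - <<'E'
from h import *
ax=np.array([np.cos(1.28),np.sin(1.28)])
g=np.array([.454,-.2361])
px=lambda c,o,s:(np.array(c,float)+.5)/s-.5+np.array(o)
for n,f,r,o,s in(('top',(52,84),(359,156),(298,198),6.25),('scene',(675-405,340),((565+458)/2-405,62),(222,150),6.66)):
    for z in(.008,.015,.022):
        F=ray(n,px(f,o,s),z)[0,:2]; B=ray(n,px(r,o,s),.054)[0,:2]
        print(n,z,'front rel TCP',(F-g)@ax,'rear',(B-g)@ax)
# lorry expected in hand
tcp=np.array([.6135,.1329,.1053-.0435])
for nm,q in dict(boxFrontR=(24,-22,54),boxFrontL=(24,22,54),frontR10=(80,-22,10),frontR17=(80,-22,17),frontL10=(80,22,10)).items():
    P=tcp+(q[0]*CX+q[1]*CYV)/1e3; P[2]+=q[2]/1e3
    print(nm,(proj('scene',P)[0]-[270,190])*3)
for nm,q in dict(bayBackP=(66,28,24),bayFrontP=(-66,28,24),bayBackM=(66,-28,24),bayFrontM=(-66,-28,24),rimFM=(-80,-62,50),rimBM=(80,-62,50)).items():
    P=np.array([.608,.152,0])+(q[0]*CX+q[1]*CYV)/1e3; P[2]+=q[2]/1e3
    print(nm,'hover',(proj('scene',P)[0]-[270,190])*3,'case_s',(proj('scene',P)[0]-[278,182])*4,'case_t',(proj('top',P)[0]-[88,118])*5)
E
```

```text
top 0.008 front rel TCP 0.07979881542530713 rear -0.03901512953584719
top 0.015 front rel TCP 0.0800299268689877 rear -0.03901512953584719
top 0.022 front rel TCP 0.08026103831266826 rear -0.03901512953584719
scene 0.008 front rel TCP 0.07400118182035381 rear -0.03746814642101601
scene 0.015 front rel TCP 0.08152718106861365 rear -0.03746814642101601
scene 0.022 front rel TCP 0.08905318031687336 rear -0.03746814642101601
boxFrontR [213.1185 282.3394]
boxFrontL [244.4395 227.1841]
frontR10 [305.9167 376.3713]
frontR17 [307.5146 367.9743]
frontL10 [333.558  318.3242]
bayBackP hover [336.1819 369.2333] case_s [416.2425 524.311 ] case_t [343.8438 296.1075]
bayFrontP hover [124.1702 285.7312] case_s [133.5603 412.9749] case_t [603.0747 225.8939]
bayBackM hover [302.2033 443.2178] case_s [370.9378 622.9571] case_t [317.1504 189.5107]
bayFrontM hover [ 82.7786 351.8806] case_s [ 78.3714 501.1741] case_t [574.932 120.39 ]
rimFM hover [ 33.6479 355.9871] case_s [ 12.8639 506.6495] case_t [576.925   33.9128]
rimBM hover [311.425  473.4925] case_s [383.2333 663.3233] case_t [258.178  118.7226]
```

The lorry hangs level with the bonnet towards the hinge, box front corner at crop (243,228) against (244,227) predicted, so the grip and the scene camera agree. I'll shift the bay estimate 1.5 mm towards the scene estimate and lower the lorry, watching the force.

```bash
python3 - <<'E'
from h import *
p=np.array([.609,.153,0])-.02*CX
manip.servo_line([p[0],p[1],.085],vel=.08); f0=manip.current_force(); stat()
manip.servo_line([p[0],p[1],.058],vel=.06); stat()
z=.058
while z>.0500:
    z-=.001; manip.servo_line([p[0],p[1],z],vel=.02)
    f=manip.current_force()-f0
    print(round(z,4),f,manip.current_tool_pos()[2])
    if f[2]>2.5 or np.linalg.norm(f)>8: break
stat()
im=viewer.get_image('scene'); crop(im,270,190,160,150,4,'pics/touch.png')
E
```

```text
t 7.53 p [0.6135 0.1335 0.0841] F [-0.4029  0.0298 -2.1837] gap 0.04369261281569625
 t 8.13 p [0.614  0.1338 0.0577] F [-0.2656 -0.2324 -2.5169] gap 0.04358354912698142
0.057 [0.3389 1.2925 0.0488] 0.057298903408221816
0.056 [ 1.3823 -0.7516 -0.693 ] 0.05604757669636118
0.055 [ 0.3575 -0.5167 -0.5791] 0.05488772706880955
0.054 [ 1.4137 -0.0091 -0.1311] 0.05391539339447626
0.053 [ 0.3006 -0.0914 -0.0018] 0.05288652399708896
0.052 [0.2906 0.1419 0.0016] 0.05193246668397006
0.051 [ 0.2186 -0.9688  5.7391] 0.05156077031806178
 t 9.88 p [0.6144 0.1337 0.0516] F [-0.1843 -0.939   3.5554] gap 0.043520498095854815
```

View pics/touch.png

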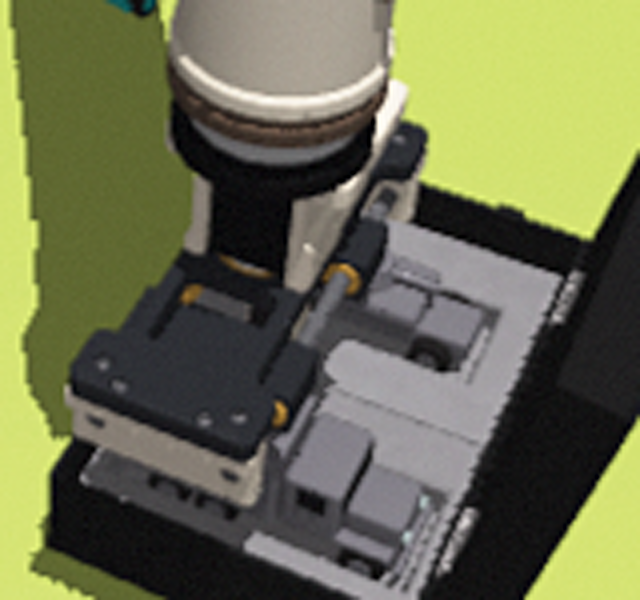

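Contact came at TCP z 0.0516, which is the bay floor plus the 43.5 mm grip height. The front wheel at crop (360,565) is down in the bay. Releasing now, then measuring the lid angle and checking that the lid path is reachable.

```bash
cat >> h.py <<'E'
C=np.array([.553,.138,0]); H=C+.08*CX; H[2]=.05
def lidpt(th,r=.155,gap=0,h=.010,y=0):   # TCP for vertical tool touching lid's outer face
    f=r*np.cos(th)-.028*np.sin(th); u=r*np.sin(th)+.028*np.cos(th)
    o=gap+h*abs(np.sin(th)); f-=o*np.sin(th); u+=o*np.cos(th)
    return H-f*CX+y*CYV+[0,0,u]
def clippt(ph,d=.030,gap=0,h=.010):
    f=.166+d*np.sin(ph)+np.cos(ph)*(.002+gap+h*abs(np.cos(ph))); z=.012-d*np.cos(ph)+np.sin(ph)*(.002+gap+h*abs(np.cos(ph)))
    return H-f*CX+[0,0,z]
E
python3 - <<'E'
from h import *
p=manip.current_tool_pos()
c=np.array([.609,.153,0])-.02*CX
manip.servo_line([c[0],c[1],.0520],vel=.02); stat()
effector.open_jaws(); stat('open')
manip.servo_line([c[0],c[1],.14],vel=.1); stat('up')
manip.servo_line([c[0],c[1],.31],vel=.2)
effector.close(10)
st=lidpt(1.95,gap=.02)
q=manip.current_q()
for th in (1.95,1.2,.6,0): print(th,lidpt(th),manip.solve_ik(lidpt(th),down(CY)))
print(manip.solve_ik(st+[0,0,.12],down(CY)))
px=lambda c,o,s:(np.array(c,float)+.5)/s-.5+np.array(o)
for th in np.arange(1.55,1.95,.05):
    P=[H-(.16*np.cos(th)-.028*np.sin(th))*CX+y*CYV+[0,0,.16*np.sin(th)+.028*np.cos(th)] for y in(-.12,.12)]
    print(th,(proj('top',P)-[88,118])*5)
ims=[viewer.get_image(n) for n in('scene','top')]
a=cv2.resize(ims[0][190:340,270:430],None,fx=3,fy=3,interpolation=cv2.INTER_CUBIC)
b=cv2.resize(ims[1][110:260,130:235],None,fx=3,fy=3,interpolation=cv2.INTER_CUBIC)
cv2.imwrite('pics/placed.png',np.hstack([a,b])[:,:,::-1]); stat()
E
```

```text
t 10.18 p [0.6142 0.1336 0.0517] F [ 0.5868 -0.4519 -2.2736] gap 0.04343983060266651
open t 11.1 p [0.6142 0.1336 0.052 ] F [-0.8607 -0.904   0.5498] gap 0.09176305064626232
up t 12.13 p [0.6137 0.1333 0.1393] F [ 0.6074 -0.6202  0.1682] gap 0.09176165116345279
1.95 [0.5086 0.3042 0.1802] [ 0.0993  0.5939 -0.9393  1.7328  0.5336  1.0931 -0.7525]
1.2 [0.5379 0.1946 0.208 ] [ 0.3354  0.5277 -0.9735  1.7584  0.4819  1.1159 -0.5331]
0.6 [0.5605 0.1101 0.1653] [ 0.4567  0.572  -0.9312  1.7988  0.5272  1.0417 -0.4143]
0 [0.5724 0.0655 0.078 ] [ 0.4569  0.6839 -0.8284  1.8414  0.6344  0.9036 -0.4106]
[ 0.1167  0.4982 -1.0151  1.597   0.4359  1.2922 -0.705 ]
1.55 [[ 83.3796  28.0193]
 [215.8389 582.5334]]
1.6 [[ 65.8311  34.0308]
 [197.5652 588.1371]]
1.6500000000000001 [[ 48.8826  40.2683]
 [179.8559 593.7337]]
1.7000000000000002 [[ 32.595   46.7073]
 [162.7754 599.3021]]
1.7500000000000002 [[ 17.0254  53.3226]
 [146.3846 604.8215]]
1.8000000000000003 [[  2.2265  60.0884]
 [130.74   610.2715]]
1.8500000000000003 [[-11.753   66.9786]
 [115.8938 615.6323]]
1.9000000000000004 [[-24.8698  73.9669]
 [101.8933 620.8849]]
 t 14.67 p [0.6142 0.1337 0.31  ] F [ 0.395  -0.5085  0.4498] gap 0.0006038903660568541
```

View pics/placed.png

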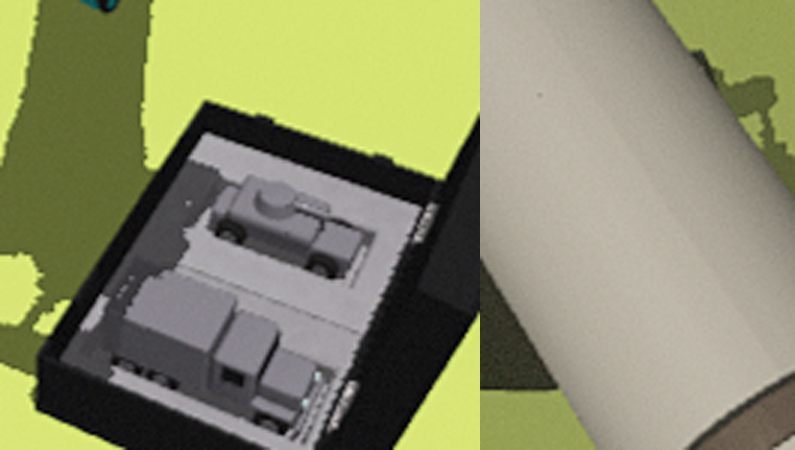

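The lorry is down in the bay, upright, and the armoured car is unmoved. The lid's outer edge corners fit about 1.71 rad. Now closing the lid.

```bash
python3 - <<'E'
from h import *
st=lidpt(1.9,gap=.02)
manip.move_pose(st+[0,0,.12],down(CY)); stat()
manip.servo_line(st,vel=.15); f0=manip.current_force(); stat('behind')
for th in list(np.arange(1.85,.24,-.16))+[.2,.14,.09,.05,.02]:
    manip.servo_line(lidpt(th),vel=.09 if th>.25 else .04)
    f=manip.current_force()-f0; print(round(th,2),f,round(manip.current_clock(),2))
    if np.linalg.norm(f)>10: print('STOP'); break
else:
    z=.079;b=lidpt(0)
    while z>.073:
        manip.servo_line([b[0],b[1],z],vel=.015); f=manip.current_force()-f0; print(z,f)
        if f[2]>6: break
        z-=.001
stat()
E
```

```text
t 15.53 p [0.507  0.3145 0.2979] F [-0.5622 -1.1462 -0.661 ] gap 0.0004181725433361722
behind t 16.48 p [0.506  0.3167 0.179 ] F [-0.6481  0.1214  0.2571] gap 0.00037851152237516395
1.85 [ 0.8669  0.2029 -0.3874] 16.93
1.69 [-0.3742 -0.1674 -0.159 ] 17.37
1.53 [ 0.4718  0.8251 -0.2104] 17.8
1.37 [ 0.3033  0.3129 -0.0063] 18.23
1.21 [ 0.6828  0.1948 -0.8982] 18.68
1.05 [ 0.3024  0.0127 -1.54  ] 19.12
0.89 [0.3084 0.0367 0.162 ] 19.56
0.73 [ 0.191  -0.045  -0.3542] 20.0
0.57 [-0.1862 -0.3666 -0.6924] 20.44
0.41 [ 1.2536  0.1255 -1.1838] 20.89
0.25 [ 0.9932 -0.2793 -0.2829] 21.34
0.2 [ 1.1593  0.5766 -0.4793] 21.7
0.14 [ 1.415   0.0228 -0.7685] 22.1
0.09 [ 0.5688  0.2737 -0.5748] 22.46
0.05 [-0.0108  0.1078 -0.4755] 22.77
0.02 [-0.1949  0.0219 -0.2134] 23.05
0.079 [ 0.8781  0.1969 -0.3081]
0.078 [-0.5512 -0.683   3.3462]
0.077 [-3.4891 -1.5317 12.2294]
 t 23.86 p [0.5726 0.0656 0.0782] F [-4.1372 -1.4103 12.4865] gap 0.0005569759945084773
```

The lid is shut: solid contact at z = 0.078. Now folding the clip.

```bash
python3 - <<'E'
from h import *
b=lidpt(0)
manip.servo_line([b[0],b[1],.13],vel=.1); f0=manip.current_force()
s=clippt(1.75); manip.servo_line([s[0],s[1],.13],vel=.12); manip.servo_line(s,vel=.08); stat('start')
for ph in list(np.arange(1.65,.25,-.15))+[.2,.1,.0]:
    manip.servo_line(clippt(ph),vel=.04)
    f=manip.current_force()-f0; print(round(ph,2),f)
    if np.linalg.norm(f)>12: print('STOP'); break
else:
    for k in range(1,6):
        if np.linalg.norm(f)>6: break
        manip.servo_line(clippt(0)+.001*k*CX,vel=.015); f=manip.current_force()-f0; print('press',k,f)
stat()
p=clippt(0)-.04*CX; manip.servo_line(p,vel=.1); manip.servo_line([p[0],p[1],.25],vel=.2)
manip.movej([1.406,.501,-.427,1.55,.221,1.138,-.21]); stat()
ims=[viewer.get_image(n) for n in('scene','top')]
for n,i in zip(('scene','top'),ims): cv2.imwrite(f'pics/{n}9.png',i[:,:,::-1])
a=cv2.resize(ims[0][190:340,270:430],None,fx=2.5,fy=2.5,interpolation=cv2.INTER_CUBIC)
b=cv2.resize(ims[1][110:260,130:250],None,fx=2.5,fy=2.5,interpolation=cv2.INTER_CUBIC)
cv2.imwrite('pics/end.png',np.hstack([a,b])[:,:,::-1])
E
```

```text
start t 25.91 p [0.583  0.0273 0.0714] F [-0.4415 -0.2848 -0.0156] gap 0.000931201033037185
1.65 [0.0399 0.2562 0.3684]
1.5 [0.4694 0.5481 1.0613]
1.35 [0.993  1.0037 1.7642]
1.2 [1.0904 0.8522 1.0289]
1.05 [ 1.2656 -0.5422  1.391 ]
0.9 [0.9097 0.2555 0.9848]
0.75 [ 1.5822 -0.0353  1.1673]
0.6 [1.6172 1.2721 0.1226]
0.45 [1.8234 0.117  0.221 ]
0.3 [1.5786 0.4774 0.7885]
0.2 [0.5084 0.735  0.6673]
0.1 [ 1.7249 -4.3343  1.0991]
0.0 [ 2.0519 -8.4205  6.3751]
 t 29.18 p [0.5796 0.0397 0.0325] F [ 1.5038 -8.8814  5.8405] gap 0.000888436880623339
 t 33.38 p [ 0.2718 -0.5906  0.2269] F [0.762  0.7682 0.2722] gap 0.000368210229354618
```

View pics/end.png

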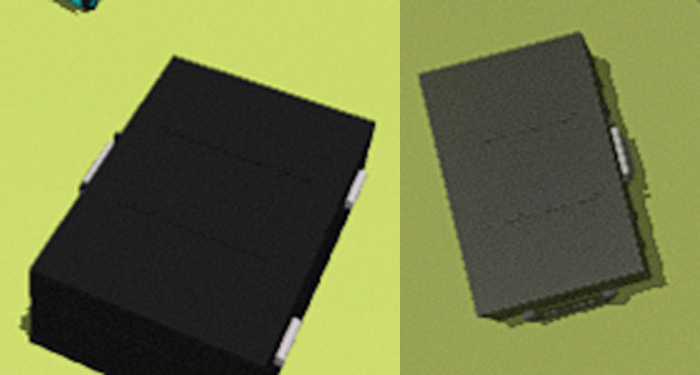

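The case is shut and the clip is at crop (620,150). The force climbed to about 8 N at the end of its travel, which suggests a stop. I'll check the flatness numerically from the clip's pixels.

```bash
python3 - <<'E'
from h import *
t=cv2.imread('pics/top9.png').astype(float)
n='top'
# brightness profiles across the clip, along -CX at lid-top height z=.06
for y in(-.015,-.005,.005,.015):
    fs=np.arange(.150,.200,.002)
    P=np.array([H-f*CX+y*CYV+[0,0,.012] for f in fs]); uv=proj(n,P).astype(np.float32)
    v=cv2.remap(t.astype(np.float32),uv[:,:1],uv[:,1:],cv2.INTER_LINEAR)[:,0]
    print(y,[f"{int(f*1000)}:{int(a.mean())}" for f,a in zip(fs,v)])
g=lambda f,u:(H-f*CX+[0,0,u])
def ap(P): # apparent f on z=.062 plane
    w=ray(n,proj(n,P),.062)[0]; return -(w-H)@CX
for ph in(0,.05,.1,.2,.3):
    pts=[]
    for d in(0,.036):
        for o in(-.002,.002):
            pts.append(ap(g(.166+d*np.sin(ph)+o*np.cos(ph),.012-d*np.cos(ph)+o*np.sin(ph))))
    print(ph,'apparent f range',min(pts),max(pts))
print('case front', ap(g(.160,0)), ap(g(.16,.028)), ap(g(.16,-.05)))
E
echo; python3 -c "
import cv2;a=cv2.imread('pics/top9.png');b=cv2.imread('pics/scene9.png')
cv2.imwrite('pics/fin.png',cv2.resize(a[150:200,195:245],(600,600),interpolation=cv2.INTER_CUBIC))"
```

```text
-0.015 ['150:68', '152:67', '154:65', '156:72', '158:68', '160:46', '162:48', '164:135', '166:168', '168:147', '170:97', '172:63', '174:70', '176:71', '178:93', '180:123', '182:137', '184:133', '186:131', '188:131', '190:131', '192:132', '194:133', '196:134', '198:133', '200:131']
-0.005 ['150:71', '152:66', '154:66', '156:70', '158:63', '160:44', '162:39', '164:126', '166:157', '168:138', '170:88', '172:54', '174:64', '176:72', '178:82', '180:90', '182:95', '184:120', '186:133', '188:134', '190:131', '192:131', '194:133', '196:133', '198:132', '200:131']
0.005 ['150:71', '152:66', '154:69', '156:75', '158:67', '160:43', '162:30', '164:126', '166:160', '168:138', '170:89', '172:54', '174:60', '176:72', '178:75', '180:73', '182:74', '184:116', '186:131', '188:133', '190:133', '192:133', '194:132', '196:134', '198:132', '200:132']
0.015 ['150:67', '152:65', '154:72', '156:73', '158:63', '160:44', '162:33', '164:129', '166:158', '168:130', '170:81', '172:48', '174:59', '176:71', '178:76', '180:75', '182:78', '184:117', '186:134', '188:135', '190:132', '192:133', '194:133', '196:130', '198:131', '200:131']
0 apparent f range 0.16400000000000003 0.17031443903301677
0.05 apparent f range 0.16400951730162414 0.17204367876625676
0.1 apparent f range 0.16402400705802195 0.17375889715655632
0.2 apparent f range 0.16406774127483886 0.17713177885092773
0.3 apparent f range 0.16413075522256018 0.18040243798065728
case front 0.16087776149251112 0.15879842629724883 0.16433398264091967
```

View pics/fin.png

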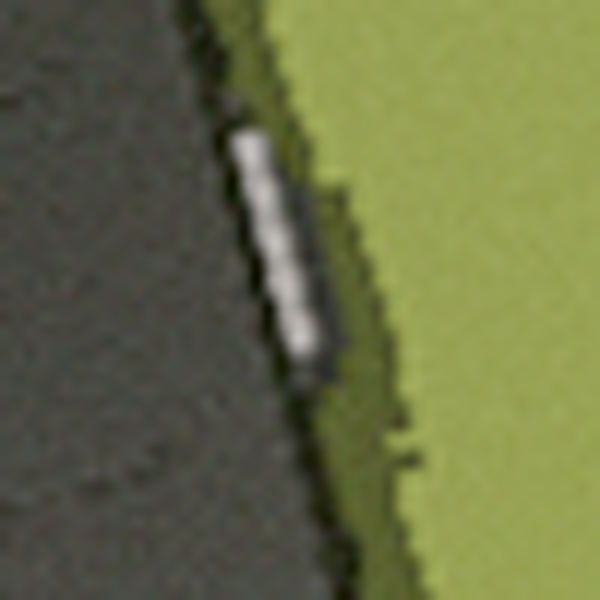

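The top face fits, but the dark front face ends at about f = 173 mm against 170 expected if flat. That is within a pixel or so, but there is time to spare, so I'll press once more, horizontally and a little firmer near the tip, to confirm the stop.

```bash
python3 - <<'E'
from h import *
a=clippt(0,d=.031)-.03*CX
manip.move_pose([a[0],a[1],.2],down(CY)); manip.servo_line(a,vel=.15); manip.sleep(.1); f0=manip.current_force()
fx=lambda:-(manip.current_tool_pos()-H)@CX
for k in (.012,.006,.004,.002,.000,-.002,-.004,-.006,-.008,-.010):
    manip.servo_line(clippt(0,d=.031)-k*CX,vel=.03); f=manip.current_force()-f0
    print(k,round(fx(),4),round(-f@CX,2),f[2])
    if -f@CX>18: break
p=clippt(0)-.04*CX; manip.servo_line(p,vel=.12); manip.servo_line([p[0],p[1],.25],vel=.2)
manip.movej([1.406,.501,-.427,1.55,.221,1.138,-.21]); stat()
i=viewer.get_image('top'); cv2.imwrite('pics/topA.png',i[:,:,::-1]); t=i.astype(np.float32); o=cv2.imread('pics/top9.png').astype(np.float32)
for im in(o,t):
  V=0
  for y in np.arange(-.012,.013,.002):
    uv=proj('top',np.array([H-f*CX+y*CYV+[0,0,.012] for f in np.arange(.16,.19,.001)])).astype(np.float32)
    V=V+cv2.remap(im,uv[:,:1],uv[:,1:],cv2.INTER_LINEAR)[:,0].mean(1)/13
  print(V.astype(int))
E
```

```text
0.012 0.1901 -1.02 -0.46236431279567947
0.006 0.1836 0.25 0.06537866338206211
0.004 0.182 0.4 -0.6181312729601474
0.002 0.1819 4.86 0.006400782148101414
0.0 0.1818 8.82 0.7218248438814449
-0.002 0.1818 12.17 0.8807906943750322
-0.004 0.1818 14.76 1.9358395982538297
-0.006 0.1818 19.41 2.256983330793924
 t 44.08 p [ 0.2718 -0.5906  0.2269] F [-0.8411 -0.3323 -0.9339] gap 0.00023989337106568458
[ 35  32  57  98 135 158 166 161 144 117  90  69  59  59  63  67  72  79
  85  88  89  91  99 112 123 129 132 134 134 133]
[ 35  33  57  98 136 160 167 160 143 117  90  68  58  57  63  68  74  80
  85  88  90  93 100 112 123 130 133 134 133 133]
```

The clip is on a hard stop: it stayed at the same place up to 19 N, so it is flat. Handing in.

```bash
python3 - <<'E'
from h import *
a=cv2.imread('pics/top0.png').astype(int);b=cv2.imread('pics/topA.png').astype(int)
for n,(x,y,w,h) in dict(tank=(380,182,50,32),field=(308,132,46,28)).items(): print(n,abs(a-b)[y:y+h,x:x+w].mean())
print(manip.hand_in())
E
```

```text
tank 4.771875
field 4.734730848861283
the job is handed in; nothing more can be done
None
```

I handed the job in at about 44 s of the 56 s allowed: the lorry stands on its wheels in the bay, the lid is fully shut, the clip is folded against its stop, and the tank, field car and armoured car were not touched.

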